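Close up the row of books with the sliding bookend

ROBOT

A 7-joint arm with a two-finger parallel gripper is mounted at the origin on the work surface. World frame = base frame: x ahead of the robot, y to its left, z up, the work surface at z = 0. Lengths are in m, angles in rad, forces in N, time in s.
With the tool pointing down it reaches from about 0.4 to 0.875 m from the base axis. Payload 19.3 kg.
Tool frame: the origin (TCP) lies midway between the tips of the shut fingers; the grasp point (between the pads) lies 19 mm behind it (bot.pinch_z is the distance from the TCP to the grasp point, in m); z points along the fingers, y is the direction in which the jaws open and shut (so a half turn about z gives the same grasp; the last joint's range is limited). The gripper opens to 85 mm and grips with 20 to 120 N. Pads are 22 mm wide; open, the fingers measure 114 mm over their backs; the gripper's body (76 mm by 85 mm) begins 54 mm behind the grasp point. The pads swing forward as they close: fully open they stand 13 mm farther back than shut.
Start: joints at [-1.404, 0.521, -0.036, 1.599, 0.021, 1.021, -0.113], TCP at [0.147, 0.608, 0.199] pointing down, gripper open.
Joint ranges: [-2.91, 2.91], [-0.3, 2.13], [-1.5, 1.42], [0.17, 2.43], [-1.26, 4.41], [0.16, 1.93], [-2.52, 2.52]. Speed limits (rad/s): [1.89, 1.89, 2.39, 2.39, 3.01, 3.01, 3.01].

INTERFACE

Orientations are given as [roll, pitch, yaw] about the fixed x, y, z axes, in that order (R = Rz(yaw) Ry(pitch) Rx(roll)).
In Python, from workcell import bot gives the robot as it stands. The module is installed in compiled form; this text tells all that it offers.
- The arm moves only by the tool move_arm, never from a script. Its argument "moves" is text: rows parted by semicolons, each of 4 numbers parted by spaces: the shift along the tool's x, y, z in mm, then the turn about the tool's z in rad. In form: dx dy dz yaw; .... A call has exactly 10 rows; each row is the pose to reach, as a shift and turn from the pose commanded when the call began, along the tool's axes at that moment; what a row does not reach only later rows make up. A row lasts 1/12 s, in which the tool goes at most 41.7 mm and 7.16 degrees, less where a joint would pass 70% of its speed; a pose out of reach is approached as far as the arm can. A call with a gripper value outside its range is refused whole. "grip" is the opening, from 0 (shut) to 1 (fully open), set as the call begins (left out, the last holds). The fingers move at their own pace and stop on an object; "grip_force" is the grip in N (left out, the last holds). Time passes only in rows, so rows that repeat a pose let the fingers close, or fill a call up. It gives the time, the measured TCP pose, the force and the opening at its end, in the units of the state.
- bot.observe(): the state, without advancing time (a new reading comes with each control period).
- bot.grab_frame(name): name is "side" or "top" or "wrist"; returns a dict with "frame" (384x512x3 uint8, red, green, blue), "z_map" (384x512 float32, m along the optical axis (not along the pixel's ray), 0 where there is no reading), "K" (3x3 intrinsics, pixels), "dist" ([k1, k2, p1, p2, k3] as OpenCV has them; the pictures are not rectified), "eye" and "attitude" of the camera in the world. Camera axes: x right, y up, looking along -z (the intrinsics and any distortion apply to the point x, -y, -z); pixel columns grow to the right and rows downward; lengths in m; the calibration is good to about 2 mm. A picture is of the moment at which its call begins.
- bot.job_done(): hands the job in, once; it reports no verdict.
Trained networks look in a picture, given as the dict that the camera call returned (one of the last four; its "shot" number tells which), for a name from the list of things; names that differ only in an ending like _2 or _b are one class to them, and where a whole thing is asked for, a point or a joint stands for the part that bears it (a point fixed in the world has none). Each returns a list of dicts, best first, with "conf" (0 to 1); they miss things now and then, are a little off and sometimes report something else, mostly with a low value. They report only what shows in the picture. A call takes as long as a camera call. They do not tell look-alikes from the thing itself.
- bot.search_frame(picture, label): "at" ([column, row] in pixels, amid what is visible of it).
- bot.pinpoint(picture, label): "at" ([column, row] in pixels: a listed point, or the origin of a listed thing).
The state is a dict: "clock": time; "qpos": joint angles; "qd": joint speeds; "joint_efforts": joint torques, N m; "position": TCP position; "tool_rot": TCP orientation; "force": force on the tool from outside, world axes, zero at the start; "moment": the same for the moment, N m; "grip_width": finger opening in m.
Only numpy, scipy, OpenCV 4.12 (cv2) and the standard library are available. Lean on these libraries where they do the work, as an engineer would, in place of code of your own. Each camera call takes 0.05 s, during which the arm holds its last target. There are 200 camera calls.

TASK

Close up the row of books on the desk rack: push the sliding bookend along its rail towards the books with your fingertips, until its spring pawl clicks over the first brass ridge and drops into the catch, and leave it sitting there, not pushed on over the second ridge. Push it gently, without gripping it or touching its felt face or metal pawl bracket; the three books stay standing on the rack, and the other things on the desk stay where they are.

Things in the scene. Friction and masses are not known exactly. Their poses are not given: they have to be found in the camera images.
- rack: The fixed book rack: a pale wooden board 200 x 500 x 18 mm lying on the desk, with a dark steel rail (24 mm wide, top 30 mm above the desk) along it. Origin at the centre of the board's underside. Its y axis runs along the rail, from the sliding bookend towards the books; the rail's centre line lies at x = +70 mm; z up.
- bookend (a joint): Travel in m of the sliding bookend, growing towards the books (rack +y); 0 is the outer stop, 0.26 the far limit. It cannot tip, lift or leave the rail, rubs with about 1 N and stays where left. A pushed book adds up to 4 N, the first ridge about 8 N; then the push drops sharply as the pawl falls in and the bookend jumps a few mm forward. The second ridge takes about twice as much as the first.
- push_face (a point): Where to push: the dark wooden block at the outer end of the sliding bookend. This point: middle of its outer end face, 50 mm above the desk; axes of the rack (push towards +y). The upright face is 100 mm wide in x and reaches 20 to 80 mm above the desk. The block is 90 mm long in +y, top at 80 mm; beyond it stands the bookend's plate, 130 mm wide, 12 mm thick, top 155 mm above the desk.
- felt (a point): Green felt, 4 mm thick, on the book side of the sliding bookend's plate, not to be touched by the robot. This point: middle of its front, 88 mm above the desk, 106 mm in rack +y from push_face. Axes of the rack.
- pawl_point (a point): Lowest point of the spring pawl when down: a 10 mm red ball under an aluminium bracket (60 x 36 mm, top 63 mm, not to be touched) over the rail; a red button on the bracket rises with it. On the rail's centre line, 30 mm above the desk; from push_face 56 mm in +y and 90 mm in +x (rack axes). Moves with the bookend, not up and down with the pawl.
- notch (a point): Where pawl_point lies when the pawl is in the catch: a brass clip, 30 x 34 mm, on the rail with two ridges across it; this point is between them on the rail's centre line, 30 mm above the desk. The first ridge (4 mm high) is a ramp that ends in a sharp drop 5 mm before it, the second (6.5 mm high) is round, its crest 10 mm past it. The pawl has about 1 mm of play. Axes as the rack's.
- endpiece: Fixed dark wooden end piece at the far end of the row, top 168 mm above the desk. Origin at desk height in the plane of its book-side face, on the rack's middle line; axes of the rack.
- book_blue: Blue book standing on the rack next to the end piece: 130 mm (rack x) x 40 mm (rack y) x 170 mm high, 0.25 kg, loose. Origin at the centre of its foot, 18 mm above the desk.
- book_red: Red book standing next to the blue one: 130 x 30 x 160 mm high, loose. Origin at the centre of its foot.
- book_yellow: Yellow book standing a little apart on the bookend's side: 130 x 40 x 165 mm high, loose; the bookend may have to push it along. Origin at the centre of its foot.
- mug: White mug, 76 mm across, 85 mm high, handle on its own +y side; loose on the desk, on the robot's side of the rack. Origin at the centre of its foot.
- stapler: Black and grey stapler, 36 x 140 x 55 mm, loose on the desk, on the robot's side of the rack. Origin at the centre of its foot.
- pen_cup: Dark steel pen cup, 72 mm across, 95 mm high, with pens standing out to 155 mm; loose on the far side of the rack. Origin at the centre of its foot.
- succulent: Succulent in a concrete pot, 84 mm across, about 100 mm high; loose on the far side of the rack. Origin at the centre of its foot.
- tape_stand: Black tape dispenser, 55 x 130 x 70 mm, loose on the right part of the desk. Origin at the centre of its foot.
Things that resemble listed ones, but are neither listed nor needed, are in the scene too. What is shaped like the book_blue but green is not meant.

How it is judged:
At the end, for the whole second after the job is handed in: The bookend is at rest with its pawl within 3 mm of the notch between the two ridges; all three books stand upright (within 0.1 rad) and at rest on the rack's board (y of pawl_point in the frame of notch between -0.003 and 0.003 m and velocity of joint bookend between -0.005 and 0.005 m/s and angle between each of book_blue, book_red, book_yellow's own z axis and vertical below 0.1 rad and height (world z) of book_blue between 0.014 and 0.023 m and linear speed of each of book_blue, book_red, book_yellow below 0.01 m/s and height (world z) of book_red between 0.014 and 0.023 m and height (world z) of book_yellow between 0.014 and 0.023 m); the robot touches nothing.
It fails at once if the robot touches the felt face or the pawl bracket (the bookend is gripped, not pushed) (contact force between any of the arm, the fingers and bookend_c2 above 0.5 N or contact force between any of the arm, the fingers and bookend_c3 above 0.5 N or contact force between any of the arm, the fingers and bookend_c4 above 0.5 N).
It fails at once if the bookend is pushed on over the second ridge (y of pawl_point in the frame of notch above 0.009 m).
It fails at once if the bookend is shoved with more than 35 N (contact force between any of the arm, the fingers and bookend_c1 above 35 N).
It fails at once if a book is lifted off the rack, or tipped by more than 0.4 rad (height (world z) of any of book_blue, book_red, book_yellow above 0.035 m or angle between any of book_blue, book_red, book_yellow's own z axis and vertical above 0.4 rad).
It fails at once if a thing that should be left alone is moved by more than 20 mm (distance of any of mug, stapler, pen_cup, succulent, tape_stand from where it was at the start of the episode above 0.02 m).
It also fails if it takes over 59 s, if anything falls off the work surface, if the arm or the gripper's body presses on something with over 40 N, if the wrist force passes 120 N, or if a joint passes its speed limit or range.

## Working session

There is one attempt and no reset: what is moved stays moved. The work goes in short steps, Python scripts to look and compute and a tool call to move; the robot and the scene stay as the last step left them, time stands still between calls to the robot, and variables do not carry over. Pictures are saved under pics/ and viewed, about 8 in all and at most 12, crops included, and the job is handed in when it is done.

Besides the shell and the picture viewer there is one more tool, called by a JSON object that holds its "op" and its "data". move_arm: Moves the arm, as the interface text tells. Its arguments: {"type":"object","properties":{"moves":{"type":"string"},"grip":{"type":"number"},"grip_force":{"type":"number"}},"required":["moves"]}

```bash
mkdir -p pics; cat > h.py <<'E'
import numpy as np, cv2
from scipy.spatial.transform import Rotation as R
from workcell import bot
def rot(a):
    a=np.array(a,float)
    return a if a.shape==(3,3) else (R.from_quat(a).as_matrix() if a.size==4 else R.from_euler('xyz',a).as_matrix())
def ray(p,uv):
    n=cv2.undistortPoints(np.array([[uv]],float),p['K'],np.array(p['dist'],float))[0,0]
    return np.array(p['eye']),rot(p['attitude'])@np.array([n[0],-n[1],-1.])
def at_z(p,uv,z):
    e,d=ray(p,uv); return e+d*(z-e[2])/d[2]
def at_depth(p,uv):
    u,v=[int(round(x)) for x in uv]; m=p['z_map'][max(v-1,0):v+2,max(u-1,0):u+2]; m=m[m>0]
    e,d=ray(p,uv); return e+d*np.median(m) if m.size else None
def save(p,name): cv2.imwrite('pics/'+name,p['frame'][:,:,::-1])
E
python3 - <<'E'
from h import *
np.set_printoptions(precision=4,suppress=True)
print(bot.observe())
Z=dict(push_face=.05,felt=.088,pawl_point=.03,notch=.03,endpiece=0,rack=0,book_yellow=.018,book_red=.018,book_blue=.018,mug=0,stapler=0)
for n in('top','side'):
    p=bot.grab_frame(n); save(p,n+'0.png'); print(n,p['eye'],p['attitude'],p['K'])
    for l,z in Z.items():
        for r in bot.pinpoint(p,l)[:2]: print(l,r['at'],round(r['conf'],2),at_z(p,r['at'],z))
E
```

```text
{'clock': 0.0, 'qpos': array([-1.4042,  0.522 , -0.0363,  1.6   ,  0.0212,  1.0211, -0.1128]), 'qd': array([ 0.0015, -0.0008,  0.0003,  0.0002,  0.0016, -0.0011,  0.0014]), 'joint_efforts': array([ -0.0003, -92.7107,   1.9798, -36.9931,   0.0179,   0.0081,
         0.    ]), 'position': array([0.1466, 0.6072, 0.1987]), 'tool_rot': array([-3.1405,  0.0001,  2.9048]), 'force': array([ 0.0405, -0.8915,  0.607 ]), 'moment': array([-0.0475,  0.0352,  0.0003]), 'grip_width': 0.08556899238347522}
top [ 0.4214 -0.1107  1.2571] [ 0.0768 -0.0156 -1.5941] [[418.3891   0.     256.3133]
 [  0.     418.3891 192.7561]
 [  0.       0.       1.    ]]
push_face [281.3, 181.7] 0.64 [ 0.5444 -0.205   0.05  ]
felt [244.8, 178.2] 0.57 [ 0.5526 -0.0997  0.088 ]
pawl_point [152.1, 229.1] 0.39 [0.4153 0.1757 0.03  ]
notch [203.6, 149.3] 0.6 [0.6481 0.0213 0.03  ]
notch [162.3, 121.0] 0.53 [0.737  0.1443 0.03  ]
rack [211.5, 174.3] 0.7 [0.5766 0.0016 0.    ]
book_yellow [187.8, 185.0] 0.9 [0.5439 0.071  0.018 ]
book_yellow [243.3, 181.7] 0.2 [ 0.5501 -0.0943  0.018 ]
book_red [168.7, 188.5] 0.7 [0.5347 0.1281
[... 229 characters left out ...]
7   0.     255.4206]
 [  0.     388.8617 188.1186]
 [  0.       0.       1.    ]]
push_face [283.6, 195.7] 0.71 [ 0.5411 -0.2028  0.05  ]
felt [261.6, 172.8] 0.95 [ 0.5416 -0.0984  0.088 ]
pawl_point [291.4, 178.6] 0.61 [ 0.6453 -0.144   0.03  ]
notch [259.1, 160.4] 0.47 [0.64   0.0164 0.03  ]
rack [243.5, 176.9] 0.91 [0.555  0.0125 0.    ]
book_red [221.2, 161.2] 0.78 [0.5446 0.1277 0.018 ]
book_blue [134.0, 186.2] 0.91 [0.2236 0.2352 0.018 ]
book_blue [213.5, 156.6] 0.56 [0.5427 0.1726 0.018 ]
mug [220.2, 200.0] 0.6 [ 0.4108 -0.0256  0.    ]
mug [284.0, 192.3] 0.27 [ 0.5979 -0.1534  0.    ]
stapler [184.1, 176.6] 0.89 [0.3979 0.1715 0.    ]
stapler [218.2, 162.5] 0.2 [0.5456 0.1493 0.    ]
```

```bash
python3 -c "
import cv2
for n in('top','side'):
    i=cv2.imread(f'pics/{n}0.png'); cv2.imwrite(f'pics/{n}0c.png',cv2.resize(i[90:330,90:410],(800,600),interpolation=2))"
```

```text
(no output)
```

View pics/top0c.png

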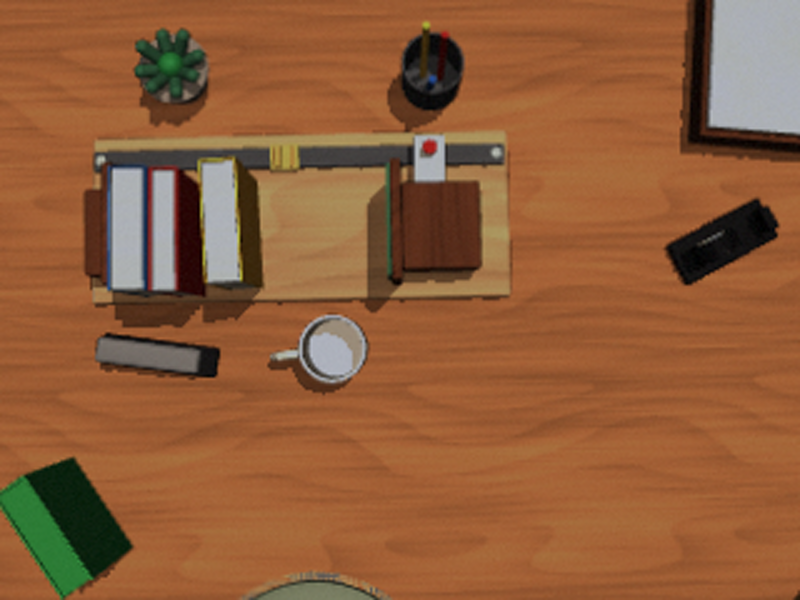

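View pics/side0c.png

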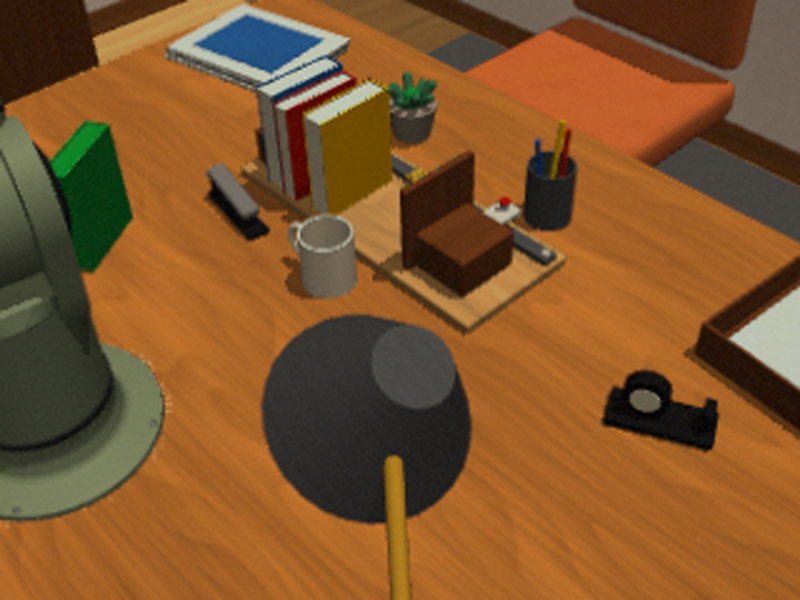

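The row lies along world +y: books on the left, the brass clip at crop (284,157), the bookend block at (440,225) and the mug near (333,350). A dark lamp shade blocks part of the side view. Next I'll get the rack yaw, the clip and block positions, and the lamp's place.

```bash
python3 - <<'E'
from h import *
np.set_printoptions(precision=4,suppress=True)
def cloud(p):
    H,W=p['z_map'].shape; g=np.stack(np.meshgrid(np.arange(W),np.arange(H)),-1).reshape(-1,1,2).astype(float)
    n=cv2.undistortPoints(g,p['K'],np.array(p['dist'],float))[:,0]
    z=p['z_map'].reshape(-1,1); d=np.c_[n[:,0],-n[:,1],-np.ones(len(n))]*z
    P=(d@rot(p['attitude']).T+np.array(p['eye'])); P[z[:,0]<=0]=np.nan
    return P.reshape(H,W,3)
p=bot.grab_frame('top'); C=cloud(p); hsv=cv2.cvtColor(p['frame'],cv2.COLOR_RGB2HSV).astype(int)
z=C[...,2]; box=(C[...,0]>.45)&(C[...,0]<.7)&(C[...,1]>-.35)&(C[...,1]<.35)
# rail/board pixels: dark steel
def rep(n,m):
    q=C[m]; print(n,len(q),'med',np.median(q,0) if len(q) else '', 'min',q.min(0),'max',q.max(0))
    return q
rail=rep('rail',box&(hsv[...,1]<70)&(hsv[...,2]<110)&(abs(z-.03)<.008)&(C[...,0]>.6))
k=np.polyfit(rail[:,1],rail[:,0],1); print('rail x=',k,'yaw',-np.arctan(k[0]))
brd=rep('board',box&(abs(z-.018)<.006))
b=rep('block',box&(abs(z-.08)<.006)&(C[...,1]<-.08)&(C[...,0]<.61))
print(cv2.minAreaRect(b[:,:2].astype(np.float32)))
rep('plate',box&(abs(z-.155)<.008)&(C[...,1]<-.05))
rep('brass',box&(hsv[...,0]>18)&(hsv[...,0]<32)&(hsv[...,1]>120)&(z<.045)&(z>.026)&(C[...,0]>.62)&(C[...,1]>-.03)&(C[...,1]<.06))
rep('redbtn',box&((hsv[...,0]<6)|(hsv[...,0]>174))&(hsv[...,1]>170)&(z>.05)&(C[...,1]<-.1)&(C[...,0]>.6))
rep('yellow top',box&(abs(z-.183)<.008)&(C[...,1]<.11))
s=bot.grab_frame('side'); S=cloud(s)
m=np.zeros(z.shape,bool); m[220:295,200:275]=1
q=S[m&(S[...,2]>.15)]; print('lamp',np.nanmin(q,0),np.nanmax(q,0))
t=rep('tall top',(z>.25))
# brass clip pixel centroid in both views
for n,P in(('top',p),('side',s)):
    h=cv2.cvtColor(P['frame'],cv2.COLOR_RGB2HSV).astype(int); CC=C if n=='top' else S
    m=(h[...,0]>17)&(h[...,0]<34)&(h[...,1]>110)&(CC[...,0]>.6)&(CC[...,0]<.68)&(abs(CC[...,1]-.02)<.04)&(CC[...,2]<.05)
    v,u=np.nonzero(m); print(n,'brass',len(u),at_z(P,[u.mean(),v.mean()],.032),u.min(),u.max(),v.min(),v.max())
E
```

```text
rail 831 med [ 0.6396 -0.0237  0.0293] min [ 0.627  -0.2379  0.0221] max [0.6996 0.2482 0.0375]
rail x= [0.0056 0.6396] yaw -0.00561609901413691
board 4872 med [ 0.5576 -0.0387  0.0175] min [ 0.4693 -0.2446  0.012 ] max [0.6999 0.2557 0.024 ]
block 1080 med [ 0.5492 -0.1603  0.0792] min [ 0.4993 -0.2051  0.074 ] max [ 0.5997 -0.116   0.0859]
((0.5491712689399719, -0.16109544038772583), (0.08823517709970474, 0.10045788437128067), 88.8035888671875)
plate 279 med [ 0.5487 -0.1075  0.1534] min [ 0.4845 -0.1552  0.1471] max [ 0.6996 -0.0992  0.1594]
brass 115 med [0.6401 0.023  0.0308] min [0.6246 0.0049 0.0267] max [0.6553 0.0383 0.0389]
redbtn 17 med [ 0.6388 -0.1477  0.0791] min [ 0.6329 -0.1533  0.0738] max [ 0.6425 -0.1418  0.0823]
yellow top 775 med [0.5492 0.0732 0.1799] min [0.4845 0.0504 0.1751] max [0.6141 0.0959 0.1863]
lamp [-0.0009 -0.6012  0.3858] [ 0.1101 -0.4689  0.5103]
tall top 1914 med [ 0.1036 -0.4817  0.4157] min [ 0.0637 -0.5826  0.2503] max [0.1406 0.067  0.4837]
top brass 253 [0.6411 0.0223 0.032 ] 191 217 144 166
side brass 47 [0.6245 0.038  0.032 ] 244 260 155 165
```

{"op": "move_arm", "data": {"moves": "0 0 -40 0; 0 0 -80 0; -40 -16 -110 0.1; -80 -33 -120 0.2; -118 -49 -120 0.3; -156 -65 -120 0.4; -194 -80 -120 0.5; -232 -96 -120 0.6; -270 -112 -120 0.7; -308 -128 -120 0.8", "grip": 0, "grip_force": 60}}

```text
clock: 2.13
position: [0.4096, 0.4151, 0.3196]
tool_rot: [3.141, -0.0, 2.1]
force: [-0.0, 0.5, -0.5]
grip_width: -0.0004
```

{"op": "move_arm", "data": {"moves": "-38 -7 0 0.06; -76 -14 0 0.12; -113 -21 0 0.18; -151 -28 0 0.24; -189 -34 0 0.3; -227 -41 0 0.36; -264 -48 0 0.42; -302 -55 0 0.48; -340 -62 0 0.534; -378 -69 0 0.534"}}

```text
clock: 2.97
position: [0.5415, 0.0543, 0.3196]
tool_rot: [3.141, -0.0, 1.567]
force: [0.1, 0.9, -0.0]
grip_width: 0.0002
```

{"op": "move_arm", "data": {"moves": "-35 0 0 0; -70 0 0 0; -105 0 0 0; -140 0 0 0; -175 0 0 0; -210 0 0 0; -245 0 0 0; -280 0 0 0; -315 0 0 0; -320 0 0 0"}}

```text
clock: 3.8
position: [0.5396, -0.27, 0.3194]
tool_rot: [-3.141, 0.003, 1.565]
force: [-0.4, -0.7, -0.7]
grip_width: 0.0001
```

```bash
python3 - <<'E'
from h import *
p=bot.grab_frame('wrist'); save(p,'w1.png'); print(bot.observe()['position'],bot.observe()['qpos'],p['eye'])
E
```

```text
[ 0.53996283 -0.26827723  0.31922803] [-0.03133294  0.43680837  0.58364429  1.52248072 -0.24580635  1.25631118
  0.58006219] [ 0.5409655  -0.19461762  0.49378736]
```

{"op": "move_arm", "data": {"moves": "0 1 -0 0; 0 3 35 0; 0 5 70 0; 0 7 105 0; 0 9 140 0; 0 9 175 0; 0 9 210 0; 0 9 240 0; 0 9 264 0; 0 9 264 0"}}

```text
clock: 4.68
position: [0.5486, -0.2609, 0.0511]
tool_rot: [-3.136, -0.003, 1.573]
force: [-0.8, -0.1, -1.0]
grip_width: 0.0002
```

```bash
python3 - <<'E'
from h import *
p=bot.grab_frame('side'); cv2.imwrite('pics/s2.png',cv2.resize(p['frame'][110:270,200:360,::-1],(640,640),interpolation=2)); print(bot.observe()['position'])
E
```

```text
[ 0.54957522 -0.26195394  0.05386732]
```

View pics/s2.png

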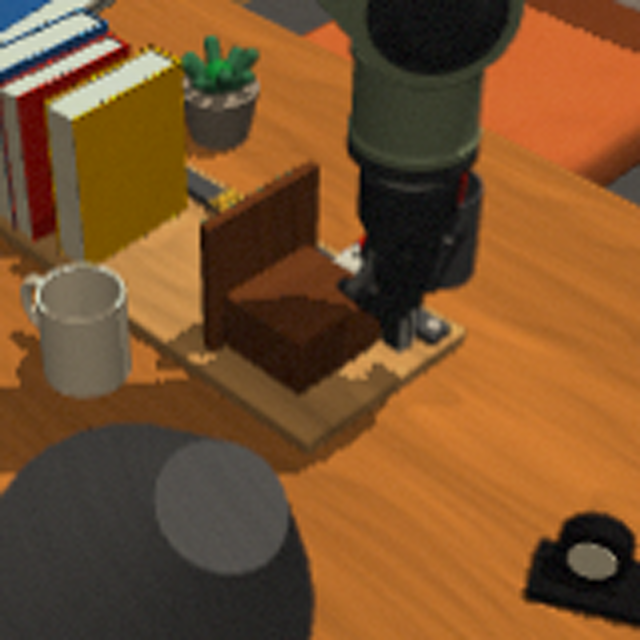

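The fingers stand just outside the block's outer face, and the path to it is clear. I'll approach gently.

{"op": "move_arm", "data": {"moves": "10 0 0 0; 20 0 0 0; 28 0 0 0; 34 0 0 0; 38 0 0 0; 42 0 0 0; 46 0 0 0; 50 0 0 0; 54 0 0 0; 58 0 0 0"}}

```text
clock: 5.57
position: [0.5501, -0.2057, 0.0553]
tool_rot: [-3.141, 0.0, 1.571]
force: [0.4, 1.1, 0.4]
grip_width: -0.0002
```

{"op": "move_arm", "data": {"moves": "6 0 0 0; 13 0 0 0; 20 0 0 0; 27 0 0 0; 34 0 0 0; 41 0 0 0; 48 0 0 0; 55 0 0 0; 60 0 0 0; 64 0 0 0"}}

```text
clock: 6.4
position: [0.5503, -0.1412, 0.0553]
tool_rot: [-3.142, -0.0, 1.571]
force: [1.2, -0.6, -0.6]
grip_width: 0.0001
```

{"op": "move_arm", "data": {"moves": "6 0 0 0; 13 0 0 0; 20 0 0 0; 27 0 0 0; 34 0 0 0; 40 0 0 0; 45 0 0 0; 49 0 0 0; 52 0 0 0; 54 0 0 0"}}

```text
clock: 7.23
position: [0.5502, -0.0875, 0.0553]
tool_rot: [3.142, -0.0, 1.571]
force: [0.1, 0.0, 0.1]
grip_width: -0.0
```

```bash
cat > look.py <<'E'
from h import *
import sys
np.set_printoptions(precision=4,suppress=True)
p=bot.grab_frame('top'); save(p,sys.argv[1]+'.png')
i=p['frame'][110:240,110:300,::-1]; cv2.imwrite(f'pics/{sys.argv[1]}c.png',cv2.resize(i,(760,520),interpolation=2))
for l,z in dict(push_face=.05,felt=.088,notch=.03,pawl_point=.03,book_yellow=.018).items():
    for r in bot.pinpoint(p,l)[:1]: print(l,r['at'],round(r['conf'],2),at_z(p,r['at'],z))
h=cv2.cvtColor(p['frame'],cv2.COLOR_RGB2HSV).astype(int)
m=((h[...,0]<6)|(h[...,0]>174))&(h[...,1]>170)&(h[...,2]>100)
m[:135]=0;m[160:]=0;m[:,:195]=0;m[:,290:]=0
v,u=np.nonzero(m); print('red button',len(u),at_z(p,[u.mean(),v.mean()],.078) if len(u) else '')
o=bot.observe(); print(o['position'],o['force'])
E
python3 look.py t3
```

```text
push_face [263.0, 183.4] 0.74 [ 0.5406 -0.1517  0.05  ]
felt [223.0, 229.1] 0.69 [ 0.4115 -0.0359  0.088 ]
notch [204.4, 153.4] 0.41 [0.6357 0.0191 0.03  ]
book_yellow [184.6, 181.8] 0.7 [0.5537 0.0804 0.018 ]
red button 0 
[ 0.5501 -0.0881  0.0553] [0.3444 0.6455 1.1541]
```

View pics/t3c.png

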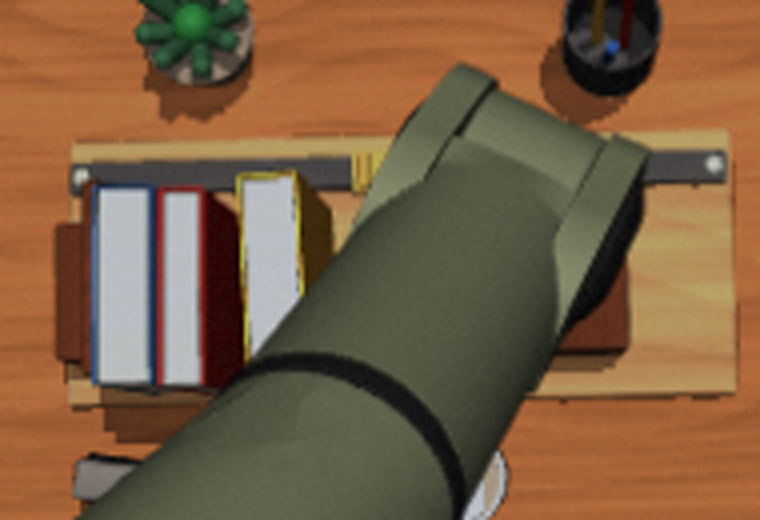

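The arm hides most of the bookend. The block's visible outer edge, crop (628,330), looks nearer to the outer stop than I expected, so I'll check from the side and wrist cameras.

```bash
python3 - <<'E'
from h import *
p=bot.grab_frame('top')
for uv in([267,185],[267,193]): print(at_z(p,uv,.08),at_z(p,uv,.05),at_depth(p,[uv[0]-4,uv[1]]))
s=bot.grab_frame('side'); w=bot.grab_frame('wrist')
a=cv2.resize(s['frame'][110:230,190:330,::-1],(700,600),interpolation=2); cv2.imwrite('pics/s4.png',a); save(w,'w4.png')
E
```

```text
[ 0.53285668 -0.16191691  0.08      ] [ 0.53569631 -0.16322313  0.05      ] [ 0.53314981 -0.15062155  0.07950366]
[ 0.5101782  -0.16134262  0.08      ] [ 0.51243983 -0.1626342   0.05      ] [ 0.51048785 -0.15007396  0.07920988]
```

View pics/s4.png

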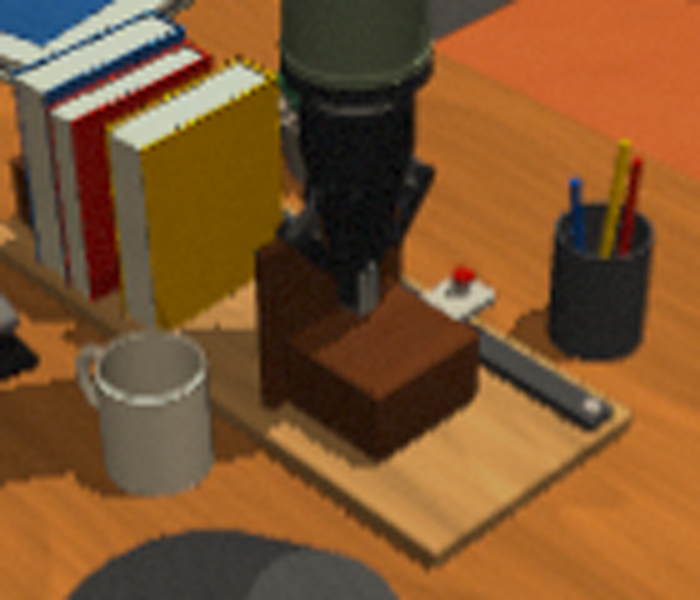

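View pics/w4.png

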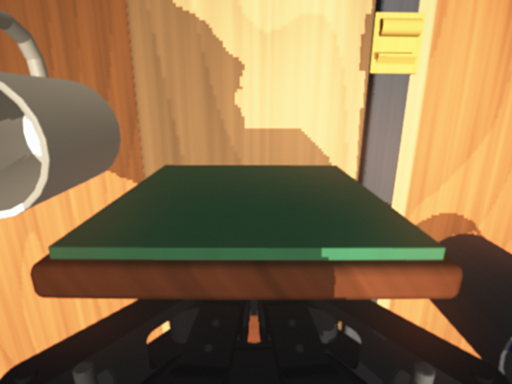

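The fingers are standing over the block and touching the plate, which is not where I meant to push. I need the true fingertip height before going on.

```bash
python3 - <<'E'
from h import *
np.set_printoptions(precision=4,suppress=True)
o=bot.observe(); print(o['position'],o['tool_rot'],o['force'],o['grip_width'],o['clock'])
s=bot.grab_frame('side')
# where TCP projects, at z .055 and .085
for z in(.04,.055,.07,.085,.1):
    P=np.array([.55,-.088,z]); c=rot(s['attitude']).T@(P-np.array(s['eye'])); c=c*[1,-1,-1]
    print(z,cv2.projectPoints(c.reshape(1,1,3),np.zeros(3),np.zeros(3),s['K'],np.array(s['dist'],float))[0].ravel())
for uv in([262,168],[263,170],[263,171],[264,172],[263,174]): print(uv,at_depth(s,uv),s['frame'][uv[1],uv[0]])
E
```

```text
[ 0.5502 -0.0881  0.0553] [-3.1416  0.      1.5705] [ 0.2227 -0.4648 -0.1292] -0.0001474788431384695 7.6833
0.04 [261.3248 181.2824]
0.055 [261.2946 177.94  ]
0.07 [261.2639 174.5499]
0.085 [261.2326 171.1112]
0.1 [261.2008 167.6231]
[262, 168] [ 0.5433 -0.0988  0.1078] [71 68 59]
[263, 170] [ 0.5458 -0.101   0.0992] [69 67 59]
[263, 171] [ 0.5479 -0.0988  0.0925] [73 66 57]
[264, 172] [ 0.5568 -0.0946  0.0811] [86 46 21]
[263, 174] [ 0.5507 -0.0959  0.0764] [83 43 20]
```

```bash
python3 - <<'E'
from h import *
np.set_printoptions(precision=4,suppress=True)
s=bot.grab_frame('side')
for uv in([300,196.7],[301,195],[300,193]):
    e,d=ray(s,uv); t=(-.262-e[1])/d[1]; print(uv,e+t*d)
for z in(.04,.055,.07,.085,.1):
    P=np.array([.5495,-.262,z]); c=(rot(s['attitude']).T@(P-np.array(s['eye'])))*[1,-1,-1]
    print(z,cv2.projectPoints(c.reshape(1,1,3),np.zeros(3),np.zeros(3),s['K'],np.array(s['dist'],float))[0].ravel())
w=bot.grab_frame('wrist'); print(w['eye'],w['attitude'])
E
```

```text
[300, 196.7] [ 0.5537 -0.262   0.0749]
[301, 195] [ 0.5581 -0.262   0.0794]
[300, 193] [ 0.5522 -0.262   0.0915]
0.04 [298.5289 205.336 ]
0.055 [298.7866 201.9246]
0.07 [299.0475 198.4595]
0.085 [299.3118 194.9397]
0.1 [299.5794 191.3639]
[ 0.5511 -0.0131  0.2299] [-0.2999 -0.0012 -0.0003]
```

The side camera puts the fingertips about 28 mm higher than the TCP reading suggests, so they passed over the block and moved the bookend by its plate, about 44 mm. I'll lift, back off behind the block and check the tip height there.

{"op": "move_arm", "data": {"moves": "-5 0 -5 0; -15 0 -15 0; -35 0 -15 0; -60 0 -15 0; -85 0 -15 0; -110 0 -15 0; -125 0 -15 0; -130 0 -10 0; -130 0 0 0; -130 0 0 0"}}

```text
clock: 8.67
position: [0.5494, -0.2173, 0.0538]
tool_rot: [-3.14, -0.001, 1.571]
force: [-1.0, 0.4, -0.5]
grip_width: -0.0002
```

```bash
cat > tip.py <<'E'
from h import *
import sys
np.set_printoptions(precision=4,suppress=True)
o=bot.observe(); print(o['position'],o['force'],o['clock'])
s=bot.grab_frame('side'); T=o['position']
c=lambda P:cv2.projectPoints(((rot(s['attitude']).T@(P-np.array(s['eye'])))*[1,-1,-1]).reshape(1,1,3),np.zeros(3),np.zeros(3),s['K'],np.array(s['dist'],float))[0].ravel()
u,v=c(T); print('TCP px',u,v)
for r in range(int(v)-14,int(v)+8):
    q=[(tuple(np.round(at_depth(s,[k,r]),3)) if at_depth(s,[k,r]) is not None else None) for k in (int(u)-1,int(u)+1)]
    print(r,q,s['frame'][r,int(u)-1],s['frame'][r,int(u)+1])
i=s['frame'][110:230,190:330,::-1].copy()
cv2.imwrite('pics/'+sys.argv[1]+'.png',cv2.resize(i,(700,600),interpolation=2))
E
python3 tip.py s5
```

```text
[ 0.5494 -0.2173  0.0538] [-1.0369  0.3764 -0.5397] 8.6667
TCP px 288.5658000151366 195.72528679257198
181 [(np.float64(0.524), np.float64(-0.229), np.float64(0.138)), (np.float64(0.534), np.float64(-0.229), np.float64(0.132))] [20 20 23] [19 16 17]
182 [(np.float64(0.523), np.float64(-0.231), np.float64(0.135)), (np.float64(0.534), np.float64(-0.23), np.float64(0.128))] [16 17 19] [17 14 14]
183 [(np.float64(0.531), np.float64(-0.224), np.float64(0.123)), (np.float64(0.538), np.float64(-0.226), np.float64(0.12))] [19 21 21] [26 25 22]
184 [(np.float64(0.534), np.float64(-0.222), np.float64(0.116)), (np.float64(0.538), np.float64(-0.226), np.float64(0.116))] [19 19 17] [29 27 26]
185 [(np.float64(0.535), np.float64(-0.221), np.float64(0.111)), (np.float64(0.539), np.float64(-0.226), np.float64(0.111))] [14 18 15] [27 26 24]
186 [(np.float64(0.535), np.float64(-0.221), np.float64(0.106)), (np.float64(0.539), np.float64(-0.226), np.float64(0.107))] [13 14 13] [31 31 29]
187 [(np.float64(0.536), np.float64(-0.221), np.float64(0.101)), (np.float64(0.539), np.float64(-0.226), np.float64(0
[... 1606 characters left out ...]
)), (np.float64(0.573), np.float64(-0.2), np.float64(0.018))] [119  85  45] [127  90  48]
199 [(np.float64(0.565), np.float64(-0.197), np.float64(0.017)), (np.float64(0.571), np.float64(-0.202), np.float64(0.016))] [119  85  47] [168 119  64]
200 [(np.float64(0.561), np.float64(-0.201), np.float64(0.018)), (np.float64(0.567), np.float64(-0.205), np.float64(0.015))] [124  88  48] [207 146  79]
201 [(np.float64(0.559), np.float64(-0.203), np.float64(0.015)), (np.float64(0.562), np.float64(-0.209), np.float64(0.017))] [132  93  49] [207 147  80]
202 [(np.float64(0.555), np.float64(-0.207), np.float64(0.015)), (np.float64(0.56), np.float64(-0.212), np.float64(0.016))] [168 119  64] [206 147  81]
```

Tips are at z ≈ 0.087 while the reading is 0.054, an offset of about 33 mm. I'll go down 37 mm so the tips sit at about 0.05, then check.

{"op": "move_arm", "data": {"moves": "0 0 5 0; 0 0 10 0; 0 0 15 0; 0 0 20 0; 0 0 25 0; 0 0 30 0; 0 0 34 0; 0 0 37 0; 0 0 37 0; 0 0 37 0"}}

```text
clock: 9.55
position: [0.5502, -0.218, 0.0182]
tool_rot: [-3.141, 0.0, 1.571]
force: [-1.0, -0.3, 0.3]
grip_width: -0.0
```

```bash
python3 tip.py s6 | cut -c1-400 | sed 's/np.float64//g' | awk 'NR<3 || /0\.0[3-9]/'
```

```text
[ 0.5502 -0.218   0.0182] [-0.9586 -0.2826  0.2634] 9.55
TCP px 288.4664830721283 203.6802568514103
189 [((0.527), (-0.229), (0.103)), ((0.535), (-0.23), (0.099))] [15 17 18] [18 19 18]
190 [((0.526), (-0.23), (0.101)), ((0.535), (-0.231), (0.096))] [16 20 17] [21 20 19]
191 [((0.525), (-0.231), (0.098)), ((0.536), (-0.229), (0.089))] [15 19 17] [18 21 21]
192 [((0.531), (-0.226), (0.086)), ((0.536), (-0.23), (0.086))] [15 13 14] [33 34 33]
193 [((0.535), (-0.222), (0.078)), ((0.54), (-0.227), (0.078))] [15 18 15] [35 34 31]
194 [((0.536), (-0.221), (0.072)), ((0.542), (-0.225), (0.071))] [16 13 13] [37 37 32]
195 [((0.537), (-0.221), (0.067)), ((0.541), (-0.226), (0.067))] [12 11 13] [37 36 34]
196 [((0.536), (-0.222), (0.064)), ((0.541), (-0.227), (0.064))] [17 15 17] [38 36 31]
197 [((0.535), (-0.223), (0.061)), ((0.54), (-0.228), (0.061))] [51 41 29] [48 46 42]
198 [((0.565), (-0.197), (0.021)), ((0.542), (-0.226), (0.054))] [94 69 44] [72 67 55]
199 [((0.564), (-0.199), (0.019)), ((0.544), (-0.225), (0.047))] [118  86  47] [99 76 52]
```

View pics/s6.png

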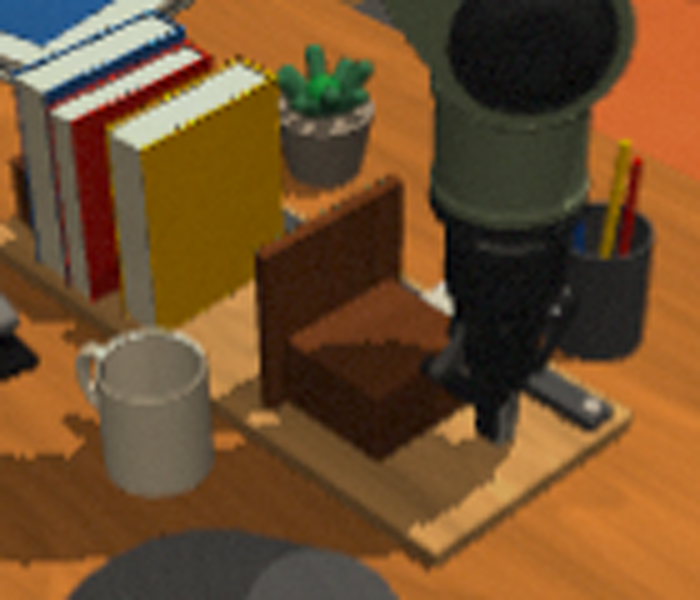

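The tips are now at z ≈ 0.053, behind the block face. I'll raise them 8 mm so the wrist camera clears the plate, then make contact and push the free stretch.

{"op": "move_arm", "data": {"moves": "5 0 -4 0; 12 0 -8 0; 20 0 -8 0; 28 0 -8 0; 35 0 -8 0; 40 0 -8 0; 44 0 -8 0; 48 0 -8 0; 52 0 -8 0; 56 0 -8 0"}}

```text
clock: 10.43
position: [0.5502, -0.1619, 0.0263]
tool_rot: [3.141, 0.0, 1.57]
force: [1.1, -0.8, -0.9]
grip_width: 0.0002
```

{"op": "move_arm", "data": {"moves": "4 0 0 0; 8 0 0 0; 12 0 0 0; 16 0 0 0; 20 0 0 0; 24 0 0 0; 27 0 0 0; 30 0 0 0; 32 0 0 0; 32 0 0 0"}}

```text
clock: 11.27
position: [0.5502, -0.1293, 0.0263]
tool_rot: [-3.141, -0.0, 1.571]
force: [0.3, -0.4, -1.1]
grip_width: -0.0003
```

```bash
python3 tip.py s7 | head -1; python3 look.py t7
```

```text
[ 0.5502 -0.1293  0.0263] [ 0.2587 -0.3681 -1.0852] 11.2667
felt [214.9, 179.0] 0.57 [ 0.5522 -0.0157  0.088 ]
notch [203.4, 153.9] 0.48 [0.6343 0.0221 0.03  ]
pawl_point [232.3, 155.1] 0.67 [ 0.6288 -0.0635  0.03  ]
book_yellow [184.9, 182.0] 0.91 [0.5531 0.0795 0.018 ]
red button 0 
[ 0.5502 -0.13    0.0263] [ 0.7629 -0.4862 -0.2404]
```

View pics/s7.png

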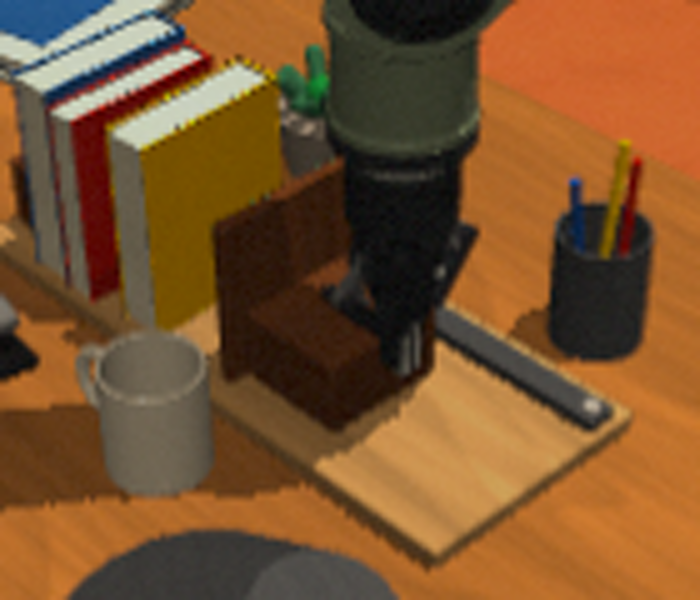

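The fingertips now push on the block's outer face. I'll continue to just before the clip and the yellow book.

{"op": "move_arm", "data": {"moves": "4 0 0 0; 11 0 0 0; 18 0 0 0; 25 0 0 0; 32 0 0 0; 38 0 0 0; 43 0 0 0; 48 0 0 0; 52 0 0 0; 55 0 0 0"}}

```text
clock: 12.45
position: [0.5503, -0.0744, 0.0263]
tool_rot: [3.142, -0.0, 1.571]
force: [0.4, -1.5, 1.0]
grip_width: 0.0004
```

{"op": "move_arm", "data": {"moves": "0.5 0 0 0; 1 0 0 0; 2 0 0 0; 3 0 0 0; 4 0 0 0; 5 0 0 0; 6 0 0 0; 7 0 0 0; 8 0 0 0; 8 0 0 0"}}

```text
clock: 13.28
position: [0.5502, -0.0666, 0.0263]
tool_rot: [-3.142, -0.0, 1.571]
force: [0.1, -0.3, -0.2]
grip_width: -0.0001
```

```bash
cat > wl.py <<'E'
from h import *
import sys
np.set_printoptions(precision=4,suppress=True)
o=bot.observe(); print(o['position'],o['force'],o['clock'])
w=bot.grab_frame('wrist'); save(w,sys.argv[1]+'.png')
for l,z in dict(felt=.088,notch=.03,pawl_point=.03,book_yellow=.018).items():
    for r in bot.pinpoint(w,l)[:1]: print(l,r['at'],round(r['conf'],2),at_z(w,r['at'],z))
E
python3 wl.py w8
```

```text
[ 0.5502 -0.0666  0.0263] [ 0.1205 -0.2773 -0.1644] 13.2833
notch [416.1, 82.6] 0.73 [0.64   0.0194 0.03  ]
pawl_point [54.6, 165.9] 0.38 [ 0.4337 -0.0268  0.03  ]
```

View pics/w8.png

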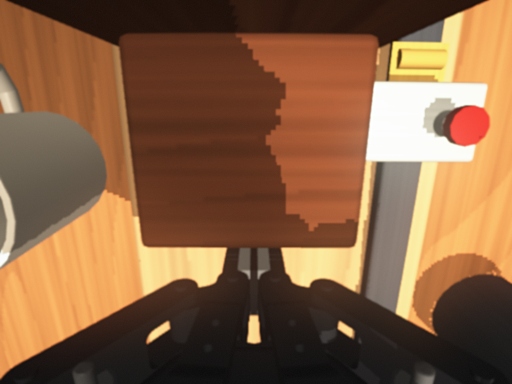

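The wrist view shows the block with the fingertips at its outer face, row 246. The bracket's front edge is at the clip, the red button at (467,125) and the round second ridge at (420,58). I'll track the face and the button numerically with small pushes.

```bash
cat > tr.py <<'E'
from h import *
import sys
np.set_printoptions(precision=4,suppress=True)
o=bot.observe(); print(o['position'],o['force'],o['clock'])
w=bot.grab_frame('wrist'); save(w,sys.argv[1]+'.png')
h=cv2.cvtColor(w['frame'],cv2.COLOR_RGB2HSV).astype(int)
m=(((h[...,0]<5)|(h[...,0]>175))&(h[...,1]>200)&(h[...,2]>120)).astype(np.uint8); m[:,:400]=0
v,u=np.nonzero(m); c=[u.mean(),v.mean()]; Z=[at_depth(w,[a,b])[2] for a,b in zip(u[::5],v[::5])]
print('button px',c,len(u),'z pct90',np.percentile(Z,90),'xy',at_depth(w,c))
z=w['z_map']
r=180
while r<300 and abs(at_depth(w,[180,r])[2]-.08)<.012: r+=1
print('block edge row',r,'face y',at_z(w,[180,r-.5],.08)[1])
print('bracket front edge z/y',[ (rr,np.round(at_depth(w,[400,rr])[1:],3)) for rr in range(60,100,6)])
for q in bot.pinpoint(w,'notch')[:1]: print('notch',q['at'],round(q['conf'],2),at_z(w,q['at'],.03))
E
python3 tr.py w9
```

```text
[ 0.5503 -0.0669  0.0263] [ 0.1062  0.1177 -0.6044] 13.5333
button px [np.float64(469.6666666666667), np.float64(106.46666666666667)] 15 z pct90 0.07929736933273956 xy [0.6375 0.0072 0.0795]
block edge row 247 face y -0.05384797205630071
bracket front edge z/y [(60, array([0.03 , 0.035])), (66, array([0.027, 0.035])), (72, array([0.024, 0.03 ])), (78, array([0.021, 0.031])), (84, array([0.016, 0.063])), (90, array([0.014, 0.063])), (96, array([0.011, 0.063]))]
notch [416.8, 78.4] 0.83 [0.6402 0.0213 0.03  ]
```

{"op": "move_arm", "data": {"moves": "0.5 0 0 0; 1 0 0 0; 1.5 0 0 0; 2 0 0 0; 2.5 0 0 0; 3 0 0 0; 3.5 0 0 0; 4 0 0 0; 4.5 0 0 0; 5 0 0 0"}}

```text
clock: 14.47
position: [0.5502, -0.0619, 0.0263]
tool_rot: [3.142, 0.0, 1.571]
force: [0.7, -1.7, 0.1]
grip_width: 0.0001
```

```bash
python3 tr.py w10
```

```text
[ 0.5502 -0.0619  0.0263] [ 0.6678 -1.6506  0.0911] 14.4667
button px [np.float64(467.6), np.float64(107.2)] 10 z pct90 0.07905765214261516 xy [0.6366 0.0119 0.0795]
block edge row 248 face y -0.04934034148514384
bracket front edge z/y [(60, array([0.035, 0.035])), (66, array([0.032, 0.036])), (72, array([0.029, 0.036])), (78, array([0.026, 0.032])), (84, array([0.021, 0.062])), (90, array([0.019, 0.063])), (96, array([0.016, 0.063]))]
notch [414.1, 88.4] 0.96 [0.6394 0.0211 0.03  ]
```

Pawl is at y ≈ 0.0065 and the notch at ≈ 0.021. The drop should come in about 9 mm.

{"op": "move_arm", "data": {"moves": "0.5 0 0 0; 1 0 0 0; 1.5 0 0 0; 2 0 0 0; 2.5 0 0 0; 3 0 0 0; 3.5 0 0 0; 4 0 0 0; 4.5 0 0 0; 5 0 0 0"}}

```text
clock: 15.4
position: [0.5502, -0.0571, 0.0263]
tool_rot: [3.142, 0.0, 1.571]
force: [0.6, -5.0, 0.9]
grip_width: -0.0003
```

```bash
python3 tr.py w11
```

```text
[ 0.5502 -0.0571  0.0263] [ 0.6349 -4.965   0.9049] 15.4
button px [np.float64(469.7692307692308), np.float64(107.46153846153847)] 13 z pct90 0.07957889243090316 xy [0.6375 0.0166 0.0795]
block edge row 248 face y -0.04457261896450174
bracket front edge z/y [(60, array([0.04, 0.03])), (66, array([0.037, 0.03 ])), (72, array([0.034, 0.036])), (78, array([0.031, 0.036])), (84, array([0.026, 0.063])), (90, array([0.024, 0.063])), (96, array([0.021, 0.063]))]
```

{"op": "move_arm", "data": {"moves": "0.2 0 0 0; 0.4 0 0 0; 0.6 0 0 0; 0.8 0 0 0; 1 0 0 0; 1.2 0 0 0; 1.4 0 0 0; 1.6 0 0 0; 1.8 0 0 0; 2 0 0 0"}}

```text
clock: 16.33
position: [0.5503, -0.0565, 0.0264]
tool_rot: [3.141, 0.002, 1.57]
force: [0.1, -12.4, -1.4]
grip_width: 0.0003
```

{"op": "move_arm", "data": {"moves": "0.2 0 0 0; 0.4 0 0 0; 0.6 0 0 0; 0.8 0 0 0; 1 0 0 0; 1.1 0 0 0; 1.2 0 0 0; 1.3 0 0 0; 1.4 0 0 0; 1.5 0 0 0"}}

```text
clock: 17.17
position: [0.5502, -0.056, 0.0264]
tool_rot: [3.141, 0.003, 1.569]
force: [1.2, -18.3, -2.3]
grip_width: 0.0001
```

```bash
python3 tr.py w12
```

```text
[ 0.5502 -0.056   0.0264] [  1.226  -18.3146  -2.2696] 17.1667
button px [np.float64(469.46153846153845), np.float64(107.3076923076923)] 13 z pct90 0.07978316572510814 xy [0.6373 0.0177 0.0796]
block edge row 248 face y -0.0432946512073457
bracket front edge z/y [(60, array([0.041, 0.031])), (66, array([0.038, 0.031])), (72, array([0.035, 0.035])), (78, array([0.032, 0.037])), (84, array([0.027, 0.063])), (90, array([0.025, 0.063])), (96, array([0.022, 0.063]))]
```

Force rose to 18 N with only 1 mm of motion, more than the ridge and book together should take. I'll look before pushing harder.

```bash
python3 - <<'E'
from h import *
s=bot.grab_frame('side'); w=bot.grab_frame('wrist'); t=bot.grab_frame('top')
a=cv2.resize(s['frame'][90:210,190:310],(400,400),interpolation=2)
b=cv2.resize(w['frame'][0:256,:],(800,200) if 0 else (400,200))
b2=cv2.resize(w['frame'][30:150,360:500],(400,343),interpolation=2)
c=cv2.resize(t['frame'][120:200,120:280],(400,200),interpolation=2)
im=np.zeros((600,800,3),np.uint8); im[:400,:400]=a; im[400:,:400]=c; im[:200,400:]=b; im[220:563,400:]=b2
cv2.imwrite('pics/mix13.png',im[:,:,::-1])
o=bot.observe(); print(o['force'],o['moment'],o['position'],o['tool_rot'])
# yellow book front, top
def pts(p,u0,u1,v0,v1): return np.array([at_depth(p,[u,v]) for u in range(u0,u1) for v in range(v0,v1) if at_depth(p,[u,v]) is not None])
q=pts(t,140,215,140,215); k=q[(abs(q[:,2]-.183)<.006)&(q[:,0]<.62)]; print('tops yellow y',k[:,1].min(),k[:,1].max(),len(k))
h=cv2.cvtColor(w['frame'],cv2.COLOR_RGB2HSV).astype(int)
m=((h[...,0]<8)|(h[...,0]>172))&(h[...,1]>180)&(h[...,2]>80); m[:,:400]=0;m[:60]=0;m[170:]=0
v,u=np.nonzero(m); print('btn',len(u),np.sort(w['z_map'][m])[:len(u)//2:20],at_z(w,[u.mean(),v.mean()],.08))
P=np.array([at_depth(w,[a,b]) for a,b in zip(u,v)]); print(np.percentile(P[:,2],[50,80,95]))
E
```

```text
[  0.05474843 -17.60190542  -2.3875255 ] [-3.60775129 -0.21018179 -0.05692517] [ 0.55023943 -0.05603589  0.02639225] [3.14090395e+00 2.87205837e-03 1.56878532e+00]
tops yellow y 0.058991712720459485 0.17125633342058205 890
btn 1132 [0.         0.11567774 0.11598309 0.11614039 0.11627542 0.11640305
 0.11647218 0.11655501 0.11664139 0.11671373 0.11681302 0.11691518
 0.11698981 0.11703394 0.11709739 0.11720181 0.11725488 0.11733756
 0.11741748 0.11749071 0.11755256 0.11760886 0.11766514 0.11773091
 0.11780325 0.11786346 0.11793331 0.11798742 0.11804718] [0.6387561  0.01103712 0.08      ]
[0.07973624 0.07999682 0.08020013]
```

View pics/mix13.png

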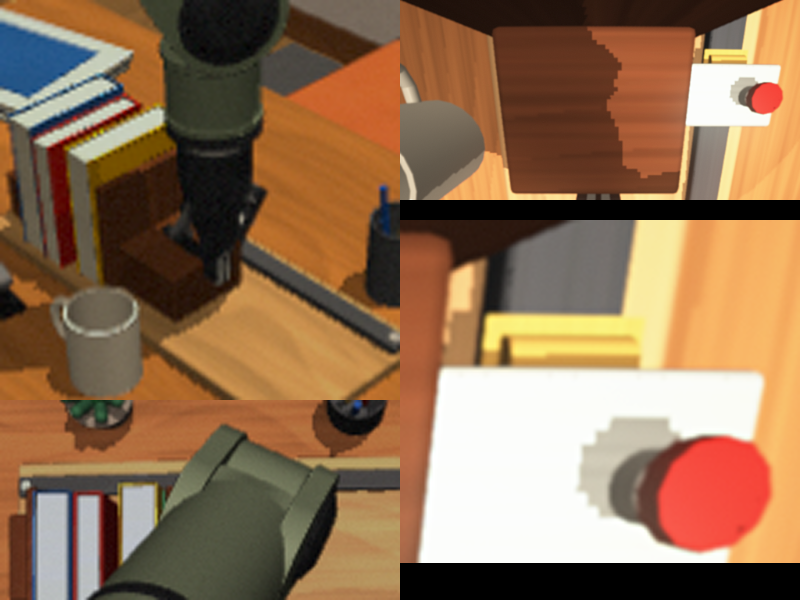

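The wrist view shows the pawl on the first ramp (y ≈ 0.012), with the second ridge still uncovered. The books are upright. The force/moment ratio fits a single fingertip contact at about 0.2 m below the wrist, so the resistance comes from the bookend itself. The commanded pose corresponds to a pawl y of only 0.0155, so small further steps can't overshoot.

{"op": "move_arm", "data": {"moves": "0.1 0 0 0; 0.2 0 0 0; 0.3 0 0 0; 0.4 0 0 0; 0.5 0 0 0; 0.6 0 0 0; 0.7 0 0 0; 0.8 0 0 0; 0.9 0 0 0; 1 0 0 0"}}

```text
clock: 18.25
position: [0.5502, -0.0559, 0.0264]
tool_rot: [3.141, 0.004, 1.568]
force: [0.2, -21.2, -2.8]
grip_width: -0.0
```

```bash
python3 tr.py w14
```

```text
[ 0.5502 -0.0559  0.0264] [  0.2176 -21.1545  -2.8074] 18.25
button px [np.float64(469.0833333333333), np.float64(107.16666666666667)] 12 z pct90 0.07950640756573686 xy [0.6372 0.0179 0.0795]
block edge row 248 face y -0.0430922835683962
bracket front edge z/y [(60, array([0.041, 0.03 ])), (66, array([0.038, 0.031])), (72, array([0.035, 0.035])), (78, array([0.032, 0.036])), (84, array([0.027, 0.063])), (90, array([0.025, 0.063])), (96, array([0.022, 0.063]))]
```

The bookend now resists hard, about 3 N more for 0.1 mm. Before pushing on, I'll check the row for a jam (book gaps) and where the ridges lie.

```bash
python3 - <<'E'
from h import *
np.set_printoptions(precision=4,suppress=True)
t=bot.grab_frame('top')
for v in (158,166,174):
    print('row',v,[(u,)+tuple(np.round(at_depth(t,[u,v]),3).tolist()) for u in range(122,200,2)])
w4=dict(K=t['K'],dist=t['dist'])
w=bot.grab_frame('wrist'); w4=dict(K=w['K'],dist=w['dist'],eye=[.5511,-.0131,.2299],attitude=[-.2999,-.0012,-.0003])
g=cv2.imread('pics/w4.png',0)
for r in range(6,84,2): print(r,np.round(at_z(w4,[395,r],.031)[1],4),int(g[r,385:410].mean()),end=' | ')
s=bot.grab_frame('side'); 
for n,l in(('side',s),):
    for k in('mug','pen_cup','book_red','book_yellow','book_blue'):
        for r in bot.pinpoint(l,k)[:2]: print(k,r['at'],round(r['conf'],2),at_z(l,r['at'],.018 if 'book' in k else 0))
print(bot.observe()['force'],bot.observe()['qpos'])
E
```

```text
row 158 [(122, 0.633, 0.274, 0.0), (124, 0.633, 0.268, 0.0), (126, 0.633, 0.262, 0.001), (128, 0.628, 0.248, 0.026), (130, 0.605, 0.203, 0.164), (132, 0.604, 0.196, 0.169), (134, 0.601, 0.186, 0.187), (136, 0.601, 0.181, 0.185), (138, 0.601, 0.175, 0.186), (140, 0.601, 0.17, 0.186), (142, 0.6, 0.165, 0.185), (144, 0.6, 0.16, 0.185), (146, 0.6, 0.155, 0.185), (148, 0.6, 0.15, 0.185), (150, 0.601, 0.146, 0.177), (152, 0.601, 0.141, 0.175), (154, 0.601, 0.136, 0.175), (156, 0.601, 0.131, 0.175), (158, 0.601, 0.126, 0.174), (160, 0.601, 0.12, 0.176), (162, 0.605, 0.12, 0.152), (164, 0.626, 0.141, 0.021), (166, 0.626, 0.134, 0.024), (168, 0.6, 0.098, 0.18), (170, 0.6, 0.093, 0.178), (172, 0.6, 0.088, 0.179), (174, 0.599, 0.083, 0.18), (176, 0.599, 0.078, 0.179), (178, 0.599, 0.072, 0.18), (180, 0.599, 0.067, 0.179), (182, 0.599, 0.062, 0.18), (184, 0.603, 0.061, 0.151), (186, 0.603, 0.056, 0.152), (188, 0.549, 0.002, 0.48), (190, 0.549, -0.001, 0.479), (192, 0.549, -0.005, 0.48), (194, 0.549, -0.009, 0.479), (196, 0.548, -0.013, 0.484), (198, 0.547, -0.017, 0.488)]
row 166 [(122, 0.609, 0
[... 2530 characters left out ...]
0174 196 | 54 0.0163 228 | 56 0.0152 224 | 58 0.014 213 | 60 0.0129 215 | 62 0.0117 216 | 64 0.0105 229 | 66 0.0094 234 | 68 0.0082 233 | 70 0.007 234 | 72 0.0059 226 | 74 0.0047 139 | 76 0.0035 124 | 78 0.0023 126 | 80 0.0011 127 | 82 -0.0001 129 | mug [220.4, 203.6] 0.64 [ 0.3994 -0.0404  0.    ]
mug [245.4, 174.7] 0.39 [0.569  0.0172 0.    ]
pen_cup [307.0, 173.6] 0.89 [ 0.7375 -0.1408  0.    ]
book_red [218.1, 160.0] 0.86 [0.5411 0.1423 0.018 ]
book_yellow [229.0, 167.2] 0.85 [0.541  0.0773 0.018 ]
book_blue [213.7, 155.9] 0.85 [0.5462 0.1757 0.018 ]
book_blue [132.2, 190.6] 0.72 [0.2063 0.218  0.018 ]
[  0.3755 -21.1858  -2.6777] [-0.3072  0.7085  0.4261  1.9332 -0.488   0.6013  0.4343]
```

There's no jam: the yellow–red gap is about 20 mm. The ramp spans y ≈ 0.010–0.017, the notch is ≈ 0.022 and the pawl is on the ramp at ≈ 0.012. Its force is simply higher than stated, and still well below 35 N, so I'll add another 1 mm of command.

{"op": "move_arm", "data": {"moves": "0.1 0 0 0; 0.2 0 0 0; 0.3 0 0 0; 0.4 0 0 0; 0.5 0 0 0; 0.6 0 0 0; 0.7 0 0 0; 0.8 0 0 0; 0.9 0 0 0; 1 0 0 0"}}

```text
clock: 19.58
position: [0.5502, -0.0551, 0.0264]
tool_rot: [3.141, 0.004, 1.568]
force: [0.7, -22.5, -2.7]
grip_width: -0.0
```

```bash
python3 - <<'E'
from h import *
np.set_printoptions(precision=4,suppress=True)
o=bot.observe(); print(o)
w=bot.grab_frame('wrist'); save(w,'w15.png')
# pixel shift of bracket/button/block/clip/background between w9..w15 frames
for n in('w9','w10','w11','w12','w14','w15'):
    f=cv2.imread(f'pics/{n}.png').astype(int); hs=cv2.cvtColor(f.astype(np.uint8),cv2.COLOR_BGR2HSV).astype(int)
    m=((hs[...,0]<8)|(hs[...,0]>172))&(hs[...,1]>180)&(hs[...,2]>80); m[:,:425]=0;m[:60]=0;m[170:]=0
    v,u=np.nonzero(m); wh=(hs[...,1]<40)&(hs[...,2]>190); wh[:,:375]=0; wh[:, 420:]=0; wh[:60]=0; wh[200:]=0; a,b=np.nonzero(wh)
    print(n,'btn',len(u),u.mean().round(2),v.mean().round(2),np.ptp(u),np.ptp(v),'bracket rows',a.min(),a.max(),a.mean().round(2))
E
```

```text
{'clock': 19.5833, 'qpos': array([-0.3091,  0.7085,  0.4263,  1.9334, -0.4882,  0.601 ,  0.4327]), 'qd': array([-0.0016,  0.0007,  0.0001,  0.0011,  0.0002, -0.0007, -0.002 ]), 'joint_efforts': array([-12.481 , -91.8613,   1.6386, -22.6526,  -3.5848,   3.3247,
         0.018 ]), 'position': array([ 0.5502, -0.0551,  0.0264]), 'tool_rot': array([3.1406, 0.004 , 1.568 ]), 'force': array([  0.7345, -22.4555,  -2.7093]), 'moment': array([-4.8674, -0.2056,  0.0582]), 'grip_width': -4.1481885492893506e-05}
w9 btn 1144 469.74 123.91 38 38 bracket rows 81 160 120.75
w10 btn 1106 470.14 124.24 37 38 bracket rows 82 161 121.44
w11 btn 1122 469.93 124.46 38 38 bracket rows 82 161 121.5
w12 btn 1127 470.28 124.42 38 38 bracket rows 82 161 121.4
w14 btn 1135 470.17 124.47 38 38 bracket rows 82 161 121.4
w15 btn 1177 470.97 124.71 38 38 bracket rows 82 161 121.4
```

The bookend moved 0.8 mm for only 1.3 N more and the button is rising, so the pawl is climbing. I'll continue.

{"op": "move_arm", "data": {"moves": "0.1 0 0 0; 0.2 0 0 0; 0.3 0 0 0; 0.4 0 0 0; 0.5 0 0 0; 0.6 0 0 0; 0.7 0 0 0; 0.8 0 0 0; 0.9 0 0 0; 1 0 0 0"}}

```text
clock: 20.47
position: [0.5502, -0.0516, 0.0264]
tool_rot: [3.141, 0.001, 1.57]
force: [0.7, -8.6, 0.9]
grip_width: -0.0001
```

{"op": "move_arm", "data": {"moves": "0.1 0 0 0; 0.2 0 0 0; 0.3 0 0 0; 0.4 0 0 0; 0.5 0 0 0; 0.6 0 0 0; 0.7 0 0 0; 0.8 0 0 0; 0.9 0 0 0; 1 0 0 0"}}

```text
clock: 21.3
position: [0.5502, -0.0497, 0.0263]
tool_rot: [3.141, 0.0, 1.57]
force: [0.8, -4.0, 0.4]
grip_width: 0.0002
```

```bash
cat > b.py <<'E'
from h import *
import sys
np.set_printoptions(precision=4,suppress=True)
o=bot.observe(); print(o['position'],o['force'])
w=bot.grab_frame('wrist'); save(w,sys.argv[1]+'.png'); hs=cv2.cvtColor(w['frame'],cv2.COLOR_RGB2HSV).astype(int)
m=((hs[...,0]<8)|(hs[...,0]>172))&(hs[...,1]>180)&(hs[...,2]>80); m[:,:425]=0;m[:60]=0;m[170:]=0
v,u=np.nonzero(m); P=np.array([at_depth(w,[a,b]) for a,b in zip(u,v)]); zt=np.median(P[:,2])
print('btn',len(u),u.mean().round(2),v.mean().round(2),'z med,p90',zt,np.percentile(P[:,2],90),'pawl y from button',at_z(w,[u.mean(),v.mean()],zt)[1])
print([(r,np.round(at_depth(w,[400,r])[1:],4).tolist()) for r in range(54,90,3)])
r=180
while r<300 and abs(at_depth(w,[180,r])[2]-.08)<.012: r+=1
print('face y',at_z(w,[180,r-.5],.08)[1],r)
for q in bot.pinpoint(w,'notch')[:1]: print('notch',at_z(w,q['at'],.03),q['conf'])
E
python3 b.py w16; python3 -c "
import cv2,numpy as np
a=[cv2.resize(cv2.imread(f'pics/{n}.png')[20:180,350:512],(400,400),interpolation=2) for n in('w11','w16')]
cv2.imwrite('pics/cmp.png',np.hstack(a))"
```

```text
[ 0.5502 -0.0497  0.0263] [ 0.8163 -4.0416  0.381 ]
btn 1238 473.64 125.3 z med,p90 0.08199393905138172 0.08235312539876527 pawl y from button 0.01718432779549426
[(54, [0.0505, 0.0301]), (57, [0.049, 0.0302]), (60, [0.0475, 0.03]), (63, [0.046, 0.0302]), (66, [0.0446, 0.0297]), (69, [0.043, 0.0299]), (72, [0.0416, 0.0295]), (75, [0.04, 0.0303]), (78, [0.0384, 0.0308]), (81, [0.0348, 0.0611]), (84, [0.0334, 0.0633]), (87, [0.0322, 0.0626])]
face y -0.03716779874425996 248
```

View pics/cmp.png

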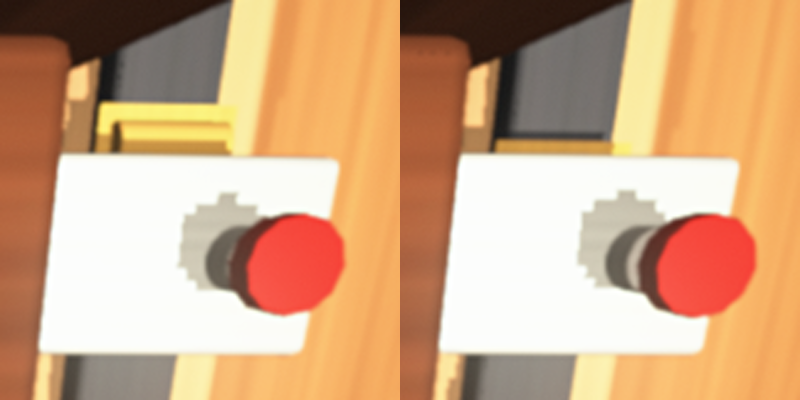

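The button has risen about 2.3 mm and its stem is visible, so the pawl is still up on the first ridge near its crest. I'll keep going in small steps.

{"op": "move_arm", "data": {"moves": "0.1 0 0 0; 0.2 0 0 0; 0.3 0 0 0; 0.4 0 0 0; 0.5 0 0 0; 0.6 0 0 0; 0.7 0 0 0; 0.8 0 0 0; 0.9 0 0 0; 1 0 0 0"}}

```text
clock: 22.23
position: [0.5502, -0.0483, 0.0263]
tool_rot: [-3.142, -0.0, 1.571]
force: [0.7, -2.1, 1.3]
grip_width: 0.0001
```

```bash
python3 b.py w17
```

```text
[ 0.5502 -0.0483  0.0263] [ 0.6904 -2.0935  1.31  ]
btn 1198 472.98 125.03 z med,p90 0.08124418850344775 0.08158446970452575 pawl y from button 0.0187058107054582
[(54, [0.052, 0.03]), (57, [0.0506, 0.0295]), (60, [0.049, 0.0302]), (63, [0.0475, 0.0305]), (66, [0.046, 0.0305]), (69, [0.0445, 0.0301]), (72, [0.0431, 0.0292]), (75, [0.0415, 0.0301]), (78, [0.0399, 0.0303]), (81, [0.0363, 0.0614]), (84, [0.0349, 0.0629]), (87, [0.0336, 0.0634])]
face y -0.03572887713575218 248
```

{"op": "move_arm", "data": {"moves": "0.1 0 0 0; 0.2 0 0 0; 0.3 0 0 0; 0.4 0 0 0; 0.5 0 0 0; 0.6 0 0 0; 0.7 0 0 0; 0.8 0 0 0; 0.9 0 0 0; 1 0 0 0"}}

```text
clock: 23.17
position: [0.5502, -0.0474, 0.0263]
tool_rot: [3.142, 0.0, 1.571]
force: [0.3, -0.2, -0.3]
grip_width: -0.0
```

```bash
python3 b.py w18
```

```text
[ 0.5502 -0.0474  0.0263] [ 0.257  -0.2315 -0.3266]
btn 1172 470.37 121.64 z med,p90 0.07953863036680589 0.07989952896504092 pawl y from button 0.020792817135150566
[(54, [0.0529, 0.0293]), (57, [0.0514, 0.03]), (60, [0.0499, 0.0301]), (63, [0.0484, 0.0299]), (66, [0.0468, 0.0306]), (69, [0.0454, 0.0301]), (72, [0.0439, 0.0298]), (75, [0.0424, 0.03]), (78, [0.0384, 0.0608]), (81, [0.037, 0.0629]), (84, [0.0358, 0.0633]), (87, [0.0345, 0.0633])]
face y -0.033852858304790276 246
```

The pawl has dropped: the button is back at 0.0795, the force is about zero and the bookend jumped ahead of the fingers. I'll retract and check from above.

{"op": "move_arm", "data": {"moves": "-3 0 0 0; -8 0 0 0; -16 0 0 0; -28 0 0 0; -42 0 0 0; -60 0 0 0; -80 0 0 0; -100 0 0 0; -120 0 0 0; -140 0 0 0"}}

```text
clock: 24.1
position: [0.5497, -0.1899, 0.0264]
tool_rot: [3.142, 0.0, 1.57]
force: [-0.6, 0.5, -0.9]
grip_width: -0.0001
```

{"op": "move_arm", "data": {"moves": "-10 0 -30 0; -20 0 -65 0; -40 0 -100 0; -70 0 -140 0; -100 0 -180 0; -120 0 -210 0; -130 0 -230 0; -130 0 -240 0; -130 0 -240 0; -130 0 -240 0"}}

```text
clock: 24.93
position: [0.5497, -0.318, 0.2661]
tool_rot: [3.141, -0.0, 1.57]
force: [0.1, 1.0, -0.2]
grip_width: -0.0003
```

```bash
python3 - <<'E'
from h import *
np.set_printoptions(precision=4,suppress=True)
t=bot.grab_frame('top'); save(t,'t20.png'); o=bot.observe(); print(o['position'],o['force'],o['clock'])
for v in (160,176): print(v,[(u,)+tuple(np.round(at_depth(t,[u,v]),3).tolist()[1:]) for u in range(130,226,3)])
h=cv2.cvtColor(t['frame'],cv2.COLOR_RGB2HSV).astype(int)
m=((h[...,0]<6)|(h[...,0]>174))&(h[...,1]>170)&(h[...,2]>100); m[:135]=0;m[160:]=0;m[:,:195]=0;m[:,290:]=0
v,u=np.nonzero(m); print('button',len(u),at_z(t,[u.mean(),v.mean()],.0795) if len(u) else '')
q=np.array([at_depth(t,[a,b]) for a in range(195,250) for b in range(160,210)]); b=q[abs(q[:,2]-.08)<.006]
print('block y',b[:,1].min(),b[:,1].max(),'x',b[:,0].min(),b[:,0].max())
for k in('mug','stapler','pen_cup','succulent','push_face','notch'):
    for r in bot.pinpoint(t,k)[:1]: print(k,at_z(t,r['at'],{'push_face':.05,'notch':.03}.get(k,0)),r['conf'])
cv2.imwrite('pics/t20c.png',cv2.resize(t['frame'][90:250,110:310,::-1],(750,600),interpolation=2))
E
```

```text
[ 0.5496 -0.3173  0.2653] [ 0.2316 -0.6336 -0.5791] 24.9833
160 [(130, 0.202, 0.165), (133, 0.188, 0.187), (136, 0.181, 0.183), (139, 0.174, 0.183), (142, 0.166, 0.183), (145, 0.158, 0.184), (148, 0.15, 0.183), (151, 0.144, 0.175), (154, 0.136, 0.174), (157, 0.128, 0.175), (160, 0.121, 0.173), (163, 0.116, 0.156), (166, 0.104, 0.179), (169, 0.096, 0.179), (172, 0.088, 0.179), (175, 0.08, 0.18), (178, 0.072, 0.179), (181, 0.069, 0.151), (184, 0.061, 0.154), (187, 0.054, 0.142), (190, 0.054, 0.087), (193, 0.055, 0.019), (196, 0.046, 0.019), (199, 0.031, 0.064), (202, 0.023, 0.062), (205, 0.014, 0.062), (208, 0.006, 0.061), (211, 0.001, 0.017), (214, -0.008, 0.016), (217, -0.017, 0.018), (220, -0.026, 0.017), (223, -0.035, 0.016)]
176 [(130, 0.202, 0.165), (133, 0.189, 0.183), (136, 0.181, 0.184), (139, 0.173, 0.186), (142, 0.165, 0.184), (145, 0.158, 0.184), (148, 0.15, 0.182), (151, 0.145, 0.173), (154, 0.136, 0.176), (157, 0.128, 0.175), (160, 0.12, 0.175), (163, 0.117, 0.156), (166, 0.104, 0.179), (169, 0.096, 0.18), (172, 0.089, 0.178), (175, 0.081, 0.179), (178, 0.072, 0.18), (181, 0.07, 0.15), (184, 0.061, 0.155), (187, 0.054, 0.148), (190, 0.054, 0.087), (193, 0.047, 0.079), (196, 0.038, 0.079), (199, 0.03, 0.079), (202, 0.021, 0.079), (205, 0.013, 0.08), (208, 0.004, 0.08), (211, -0.004, 0.079), (214, -0.013, 0.08), (217, -0.021, 0.081), (220, -0.029, 0.078), (223, -0.036, 0.051)]
button 19 [0.6381 0.02   0.0795]
block y -0.0355788252955859 0.04225740006396049 x 0.4995681930138207 0.600116664358726
mug [ 0.4155 -0.0328  0.    ] 0.56
pen_cup [ 0.7299 -0.1525  0.    ] 0.96
succulent [0.7394 0.1407 0.    ] 0.67
push_face [ 0.5452 -0.0339  0.05  ] 0.91
```

View pics/t20c.png

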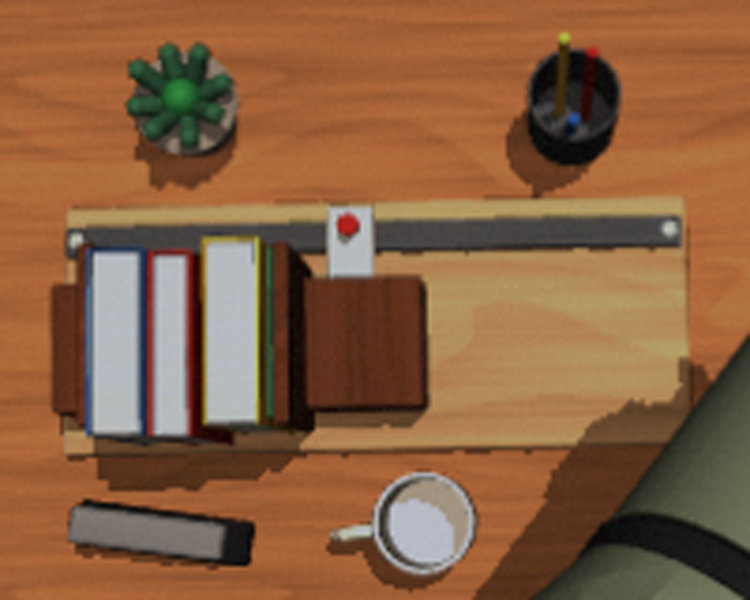

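Bookend at rest in the catch, the button is down, the books stand, and the other things are in place. Handing in.

```bash
python3 -c "
from workcell import bot
print(bot.job_done())"
```

```text
the job is handed in; nothing more can be done
None
```

I pushed the bookend along its rail until the pawl dropped into the catch, then backed the arm clear and handed the job in at about 25 s. No verdict was reported.

**Last checks:**
- **Pawl position:** the pawl came out at y ≈ 0.020–0.022 m. The notch is at y ≈ 0.021 m, good to about 2 mm.
- **Pawl in the catch:** the button had risen about 2.3 mm on the ridge and came back down. The push force fell to about 0 N as the bookend jumped forward, ahead of the fingers.
- **Books and other things:** the three books look upright from above. The mug, pen cup and succulent measure within about 10 mm of where they were. The stapler looks in place in the picture but its network gave no reading. I didn't check the tape stand.

**What went wrong or disagreed:**
- **First push on the wrong part:** the fingertips sat about 33 mm higher than the TCP reading. They passed over the block and moved the bookend about 44 mm by the outer side of its plate, at low force. I don't know which contact part the plate counts as. I saw no contact with the felt or bracket in the pictures. I then lowered the fingers and pushed on the block face.
- **Ridge force higher than stated:** the first ridge took about 22 N at the wrist, against roughly 13 N expected with the book and rubbing included. That is below the 35 N limit.
- **Gap left in the row:** about 15 mm remains between the yellow and red books, because the catch position doesn't bring them together.

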